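# Index a round lino block and lock it with the jig's tapered key

### The arm

A 7-joint arm with a two-finger parallel gripper is mounted at the origin on a cart in front of the work surface, level with it; the furniture and walls round the work are solid. World frame = base frame: x ahead of the robot, y to its left, z up, the work surface at z = 0. Lengths are in m, angles in degrees, forces in N, time in s.
With the tool pointing down it reaches from about 0.4 to 0.85 m from the base axis. Payload 10.4 kg.
Tool frame: the origin (TCP) lies midway between the tips of the shut fingers; the grasp point (between the pads) lies bot.grip_point_offset behind it (bot.grip_point_offset is the distance from the TCP to the grasp point, in m); z points along the fingers, y is the line along which they close (so a half turn about z gives the same grasp; the last joint's range is limited). The gripper opens to 85 mm and grips with 20 to 120 N. Pads are 22 mm wide; open, the fingers measure 114 mm over their backs; the gripper's body (76 mm by 85 mm) begins 54 mm behind the grasp point. The pads swing forward as they close: fully open they stand 13 mm farther back than shut.
Start: joints at [65.111, 19.034, -3.707, 83.658, 1.238, 77.344, -5.071], TCP at [0.25, -0.573, 0.231] pointing down, gripper open.
Joint ranges: [-148.97, 148.97], [-28.65, 121.19], [-84.17, 76.75], [9.2, 138.47], [-72.65, 252.65], [3.7, 117.97], [-149.18, 149.18]. Speed limits (degrees/s): [127.2, 127.2, 159.86, 159.86, 180, 180, 180].

### API

Orientations are given as [roll, pitch, yaw] about the fixed x, y, z axes, in that order (R = Rz(yaw) Ry(pitch) Rx(roll)).
In Python, from bench import bot gives the robot as it stands. The module is installed in compiled form; this text tells all that it offers.
- The arm moves only by the shell command python3 -m jog 'ROWS' [FORCE]. ROWS is JSON, a list of rows, each an object with "grip": the finger opening in mm, from 0 to 85.4; "travel": the shift along the tool's x, y, z in units of 25 mm (1.0 is 25 mm), a list of three; "rot": the turn, a rotation vector about the tool's x, y, z in units of 6 degrees (1.0 is 6 degrees), a list of three. In form: [{"grip": grip, "travel": [x, y, z], "rot": [rx, ry, rz]}, ...]. A call has exactly 10 rows; each row is the pose to reach, as a shift and turn from the pose commanded when the call began, along the tool's axes at that moment; what a row does not reach only later rows make up. A row lasts 1/12 s, in which the tool goes at most 41.7 mm and 7.16 degrees, less where a joint would pass 70% of its speed; a pose out of reach is approached as far as the arm can. A call with a gripper value outside its range is refused whole. The fingers move at their own pace and stop on an object; FORCE is the grip in N (left out, the last holds). Time passes only in rows, so rows that repeat a pose let the fingers close, or fill a call up. It gives the time, the measured TCP pose, the force, the opening and the grip force at its end, in the units of the state.
- bot.get_obs(): the state, without advancing time (a new reading comes with each control period).
- bot.capture(name): name is "scene" or "top"; returns (picture, depth): 384x512x3 uint8, red, green, blue; 384x512 float32, m along the optical axis (not along the pixel's ray), 0 where there is no reading.
- bot.camera_params(name): a dict with "fx", "fy", "cx", "cy" (pixels), "R" (3x3) and "t" (3): a world point X has camera coordinates R X + t. Camera axes: x right, y down, z forward; pixel columns grow to the right and rows downward; lengths in m; the calibration is good to about 2 mm. A picture is of the moment at which its call begins. camera_params takes no time and is no camera call.
- bot.sign_off(): hands the job in; it is judged then, once.
The state is a dict: "clock": time; "joints": joint angles; "dq": joint speeds; "tau": joint torques, N m; "position": TCP position; "ee_rot": TCP orientation; "wrist_force": force on the tool from outside, world axes, zero at the start; "wrist_torque": the same for the moment, N m; "gripper_width": finger opening in m; "grip_force": force on a finger pad.
Only numpy, scipy, OpenCV 4.12 (cv2) and the standard library are available. Lean on these libraries where they do the work, as an engineer would, in place of code of your own. Each camera call takes 0.05 s, during which the arm holds its last target. There are 200 camera calls.

### The job

The round lino block must be locked in its indexing jig before the next cut: push it round on its centre pin by the edge of its wooden backing, without gripping it, until the tapered notch faces the brass key, then slide the key fully home into the notch and press it firmly there for a moment, with about 20 N (15 to 25 N), so that it wedges tight. Never push harder than 25 N, do not touch the lino face or lift the block off its pin, and leave the other things where they are.

Things in the scene. Friction and masses are not known exactly. Their poses are not given: they have to be found in the camera images.
- jig: Fixed indexing jig: plywood board 190 (x) x 320 (y) x 18 mm, from y -105 to +215. Origin: underside, on the axis of the centre pin; z up. Dark wood key guide 68 mm wide in x, 42 mm high above the table, from y +90 to +136; the brass key slides through it along the jig's y axis towards the pin. An easel stands behind the jig, its front foot near world x 0.75, y -0.15.
- block: Loose round block on the jig's centre pin (0.8 mm play), 0.4 to 1 kg, lying by its weight: wooden disc 150 mm across, 18 to 36 mm above the table, lino roundel on top. Origin: underside, on its axis; z up; +y points to the middle of its one tapered notch. At 60, 120, 180, 240 and 300 deg from the notch the rim has wider, shallower finger scallops to push in.
- scallop (a point): Floor middle of the finger scallop at 180 deg from the notch (64 mm from the axis, 27 mm above the table); its axes are the block's. All five scallops are alike: 42 mm wide at the rim, flat floor 30 mm wide, 11 mm deep, sides sloped 30 deg, cut through the full 18 mm of wood.
- lino_face: The half-cut lino roundel glued on the block, 108 mm across, 5 mm thick, its top 41 mm above the table. Origin: centre of its underside. Not to be touched.
- notch (a point): Middle of the notch's mouth, a point of the block 74 mm from its axis, 27 mm above the table; its axes are the block's. Notch: 24 mm wide at the rim, 13 mm at its floor, 16 mm deep, sides at 20 deg to its middle line.
- key_mark (a point): Fixed point of the jig on the key's line (jig x = 0, y = +74 mm), 27 mm above the table: the notch point must come here. Its axes are the jig's.
- key: The brass key, 28 mm wide, 10 mm thick, 22 to 32 mm above the table, sliding along the jig's y axis only, about 2 N of friction; stays where left. Its axes are the jig's; its origin starts 0 to 5 mm from the jig's origin, towards jig -y, and is about 21 mm from it, jig y = -0.021, when wedged tight.
- key_knob (a point): On the axis of the key's upright round brass knob, 52 mm above the table; knob 16 mm thick, 32 to 64 mm above the table, free all round. In the jig's frame x = 0, y = +172 mm fully back, +151 mm when wedged tight. Push it towards the pin from its outer side, or pinch it.
- key_tip (a point): Middle of the key's nose tip, 27 mm above the table, 89 mm from the knob's axis towards the pin (jig y = +83 mm fully back, 62 wedged). Nose 16 mm wide at the tip, widening at 20 deg a side: it enters when the notch is within about 3 mm of the mark and then draws it straight; else it butts on the rim at jig y = +74 to 75 mm.
- eraser: Bystander: eraser 23 x 56 x 13 mm lying on a corner of the jig's board. Origin at its underside.
- brayer: Bystander: ink roller 112 x 167 x 31 mm, left of the jig. Origin at its underside.
- gouge: Bystander: lino gouge 23 x 141 x 20 mm, right of the jig. Origin at its underside.
- ink_jar: Bystander: jar 52 mm across, 62 mm high, left of the jig. Origin at its underside.
- square_lino: Bystander: square lino block 90 x 120 x 23 mm, right behind the jig. Origin at its underside.
Not all that is in view belongs to the job. Leave any turquoise look-alike of the block alone.

How it is judged:
By the outcome, as a careful person would: the job done as asked, in the order asked, and still so for the second after the job is handed in, with the robot touching nothing.
It also fails if it takes over 61 s, if anything falls off the work surface, if the arm or the gripper's body presses on something with over 40 N, if the wrist force passes 120 N, or if a joint passes its speed limit or range.

## Working session

There is one attempt and no reset: what is moved stays moved. The work goes in short steps, Python scripts to look and compute and a shell command to move; the robot and the scene stay as the last step left them, time stands still between calls to the robot, and variables do not carry over. Pictures are saved under pics/ and viewed, at most 13 in all, crops included, and the job is handed in when it is done.

```bash
mkdir -p pics; ls; cat > h.py <<'E'
import numpy as np, cv2
from bench import bot
def snap(n,f):
    p,d=bot.capture(n); cv2.imwrite('pics/'+f+'.png',p[:,:,::-1]); np.save('pics/'+f+'.npy',d); return p,d
def ray(n,u,v,z):
    c=bot.camera_params(n);R=np.array(c['R']);t=np.array(c['t'])
    o=-R.T@t; d=R.T@np.array([(u-c['cx'])/c['fx'],(v-c['cy'])/c['fy'],1.])
    return o+d*(z-o[2])/d[2]
def pts(n,d):
    c=bot.camera_params(n);R=np.array(c['R']);t=np.array(c['t'])
    v,u=np.mgrid[:d.shape[0],:d.shape[1]]
    P=np.stack([(u-c['cx'])/c['fx']*d,(v-c['cy'])/c['fy']*d,d],-1)
    return (P-t)@R
E
python3 - <<'E'
from h import *
for n in('scene','top'):
    snap(n,n+'0'); c=bot.camera_params(n); print(n,{k:np.round(v,3).tolist() for k,v in c.items()})
o=bot.get_obs()
for k in o: print(k,np.round(o[k],3))
print(bot.grip_point_offset)
E
```

```text
pics
scene {'fx': 444.958, 'fy': 444.958, 'cx': 261.134, 'cy': 192.378, 'R': [[-0.741, -0.671, 0.016], [-0.4, 0.423, -0.813], [0.539, -0.609, -0.582]], 't': [0.395, 0.282, 0.946]}
top {'fx': 436.021, 'fy': 436.021, 'cx': 257.279, 'cy': 191.713, 'R': [[-0.063, -0.998, -0.006], [-0.975, 0.063, -0.213], [0.213, -0.008, -0.977]], 't': [-0.0, 0.574, 1.393]}
clock 0.1
joints [65.111 19.068 -3.708 83.7    1.238 77.344 -5.072]
dq [-0.073 -0.21   0.017 -0.183  0.067 -0.039 -0.084]
tau [ 3.0000e-03 -6.2675e+01  5.0000e-02 -3.9243e+01  1.6000e-02  7.0000e-03
 -0.0000e+00]
position [ 0.25  -0.572  0.231]
ee_rot [-1.79928e+02  3.00000e-03  2.35950e+01]
wrist_force [0.709 0.121 0.198]
wrist_torque [ 0.007 -0.017 -0.016]
grip_force 0.0
gripper_width 0.086
0.0187
```

View pics/top0.png

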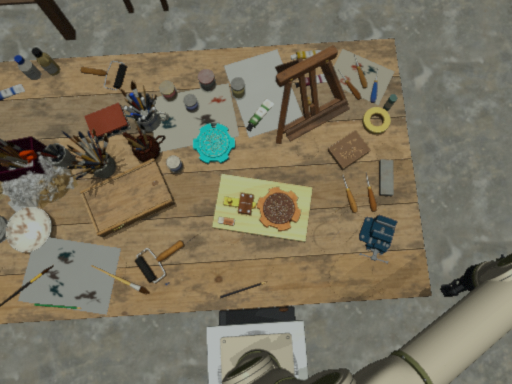

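View pics/scene0.png

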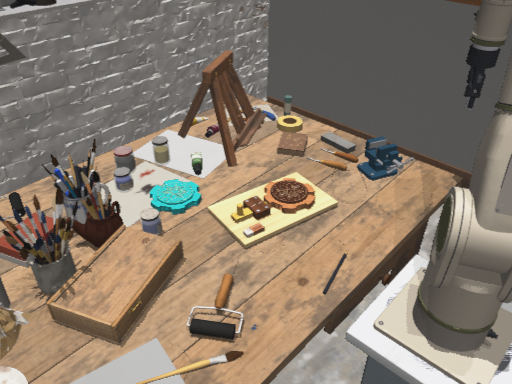

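Top view: the board is at (213–312, 175–240), the orange block at (279,208), the guide at (245,203) and the knob near (228,201). In the scene view the block is at (290,194) and the knob at (238,213). The turquoise decoy is elsewhere.

```bash
cat > meas.py <<'E'
from h import *
def board(p):
    h=cv2.cvtColor(p,cv2.COLOR_RGB2HSV); m=cv2.inRange(h,(22,40,150),(40,160,255))
    n,l,s,_=cv2.connectedComponentsWithStats(m); i=1+np.argmax(s[1:,4]); return (l==i).astype(np.uint8)
def block(n,p):
    h=cv2.cvtColor(p,cv2.COLOR_RGB2HSV); m=cv2.inRange(h,(6,140,110),(16,255,255))
    r=(220,170,330,250) if n=='top' else (250,160,340,230)
    z=np.zeros_like(m); z[r[1]:r[3],r[0]:r[2]]=m[r[1]:r[3],r[0]:r[2]]
    k,l,s,_=cv2.connectedComponentsWithStats(z); i=1+np.argmax(s[1:,4]); return (l==i).astype(np.uint8)
E
python3 - <<'E'
from meas import *
p=cv2.imread('pics/top0.png')[:,:,::-1].copy(); d=np.load('pics/top0.npy')
m=board(p); c=max(cv2.findContours(m,0,2)[0],key=cv2.contourArea)
W=np.array([ray('top',u,v,.018)[:2] for u,v in c[:,0]])
r=cv2.minAreaRect((W*1000).astype(np.float32)); print('board',r); print(cv2.boxPoints(r))
b=block('top',p); c=max(cv2.findContours(b,0,2)[0],key=cv2.contourArea)
W=np.array([ray('top',u,v,.036)[:2] for u,v in c[:,0]])
print('circ',cv2.minEnclosingCircle((W*1000).astype(np.float32)),b.sum())
P=pts('top',d); 
for u,v in((279,208),(265,208),(245,203),(228,201),(300,200),(330,230)): print(u,v,P[v,u].round(3),p[v,u])
s=cv2.imread('pics/scene0.png')
a=cv2.resize(p[165:250,205:320,::-1],None,fx=5,fy=5,interpolation=2); e=cv2.resize(s[160:250,200:345],None,fx=5,fy=5,interpolation=2)
cv2.imwrite('pics/c1.png',a);cv2.imwrite('pics/c2.png',e)
E
```

```text
board ((530.7093505859375, -50.36549377441406), (320.1106872558594, 188.55824279785156), 77.64603424072266)
[[ 404.3694   -186.54361 ]
 [ 588.5615   -226.88574 ]
 [ 657.0493     85.81262 ]
 [ 472.85718   126.154755]]
circ ((515.8689575195312, -103.20951080322266), 73.0257568359375) 467
279 208 [ 0.516 -0.106  0.046] [90 65 49]
265 208 [ 0.52  -0.059  0.044] [96 70 55]
245 203 [0.543 0.007 0.037] [104  77  56]
228 201 [0.547 0.062 0.065] [133 123  50]
300 200 [ 0.544 -0.181  0.021] [177 181 132]
330 230 [ 0.438 -0.277 -0.003] [149 129  95]
```

View pics/c1.png

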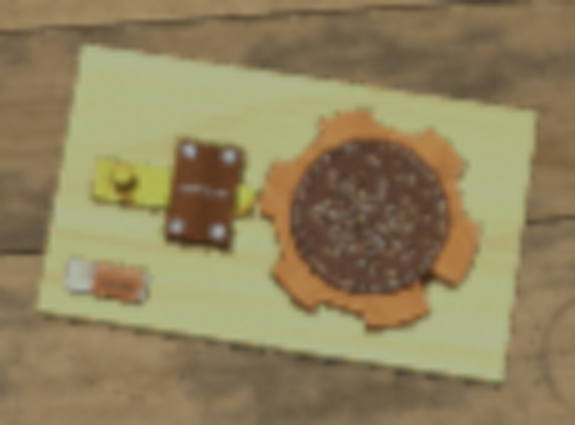

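View pics/c2.png

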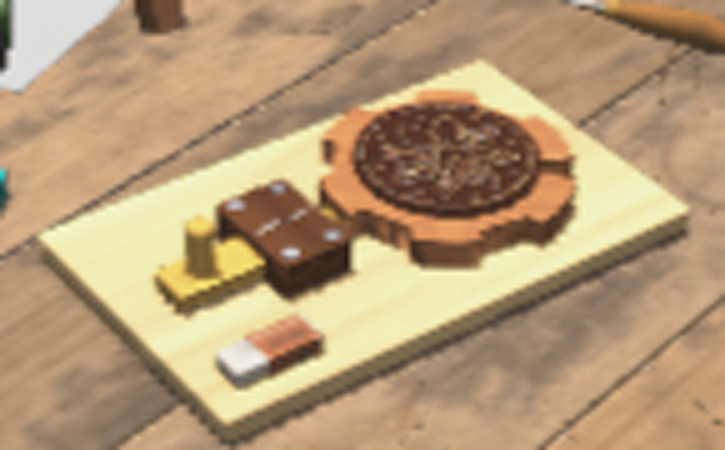

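```bash
cat >> meas.py <<'E'
def lino(n,p):
    h=cv2.cvtColor(p,cv2.COLOR_RGB2HSV); b=block(n,p)
    c=max(cv2.findContours(b,0,2)[0],key=cv2.contourArea); f=cv2.drawContours(np.zeros_like(b),[cv2.convexHull(c)],-1,1,-1)
    hsv_o=cv2.inRange(h,(0,0,0),(180,255,135))//255
    m=cv2.morphologyEx(f*hsv_o,cv2.MORPH_CLOSE,np.ones((3,3)));m=cv2.morphologyEx(m,cv2.MORPH_OPEN,np.ones((5,5)))
    k,l,s,_=cv2.connectedComponentsWithStats(m);i=1+np.argmax(s[1:,4]);c=max(cv2.findContours((l==i).astype(np.uint8),0,2)[0],key=cv2.contourArea)
    W=np.array([ray(n,u,v,.041)[:2] for u,v in c[:,0]])*1000
    return cv2.minAreaRect(W.astype(np.float32)),cv2.fitEllipse(W.astype(np.float32)),len(c)
def ortho(n,p,c,yaw,z,half=0.2,px=0.001,s0=None):
    # jig-aligned orthophoto of plane z; cols=jig x, rows=-jig y
    C=bot.camera_params(n);R=np.array(C['R']);t=np.array(C['t']); a=np.radians(yaw)
    k=np.arange(-half,half,px); X,Y=np.meshgrid(k,-k)
    w=np.stack([c[0]+X*np.cos(a)-Y*np.sin(a),c[1]+X*np.sin(a)+Y*np.cos(a),np.full_like(X,z)],-1)
    q=w@R.T+t; u=q[...,0]/q[...,2]*C['fx']+C['cx'];v=q[...,1]/q[...,2]*C['fy']+C['cy']
    return cv2.remap(p,u.astype(np.float32),v.astype(np.float32),cv2.INTER_CUBIC)
def profile(n,p,c,yaw):
    # radial extent of orange wood per jig angle deg
    o=ortho(n,p,c,yaw,.036,.1,.0005); h=cv2.cvtColor(o,cv2.COLOR_RGB2HSV); m=cv2.inRange(h,(4,120,90),(17,255,255))
    pol=cv2.warpPolar(m,(200,360),(200,200),200,cv2.WARP_POLAR_LINEAR)  # angle cw in image
    r=(pol[:,100:170]>127).sum(1)/2. ; return np.roll(r[::-1],1) # ccw angle
E
python3 - <<'E'
from meas import *
for n in('scene','top'):
    p=cv2.imread(f'pics/{n}0.png')[:,:,::-1].copy()
    print(n,lino(n,p))
    h=cv2.cvtColor(p,cv2.COLOR_RGB2HSV); m=board(p); 
    c=max(cv2.findContours(m,0,2)[0],key=cv2.contourArea)
    W=np.array([ray(n,u,v,.018)[:2] for u,v in c[:,0]])*1000
    r=cv2.minAreaRect(W.astype(np.float32)); print('board',r)
    B=cv2.boxPoints(r)
    C=np.array([518,-104])/1000.; yaw=-12.35
    pr=profile(n,p,C,yaw); print([int(round(x)) for x in pr[::4]])
    y=cv2.inRange(h,(22,150,60),(32,255,255)); ys,xs=np.nonzero(y[150:250,200:300]); print('yellow',len(xs))
    o=ortho(n,p,C,yaw,.036,.2,.001); cv2.imwrite(f'pics/o_{n}.png',o[:,:,::-1])
a=np.hstack([cv2.imread('pics/o_top.png'),cv2.imread('pics/o_scene.png')]); cv2.imwrite('pics/o.png',a)
E
```

```text
scene (((516.4871215820312, -86.35310363769531), (107.25088500976562, 83.39219665527344), 12.091265678405762), ((518.6357421875, -90.10440063476562), (81.52648162841797, 111.87979888916016), 101.65264892578125), 45)
board ((533.6229248046875, -51.32585144042969), (318.04296875, 189.79930114746094), 77.6784896850586)
[16, 14, 20, 20, 22, 26, 24, 26, 24, 22, 18, 18, 21, 18, 14, 16, 21, 24, 26, 26, 26, 30, 28, 32, 33, 34, 25, 26, 29, 31, 32, 33, 25, 34, 35, 35, 35, 35, 34, 30, 30, 28, 24, 20, 24, 26, 23, 22, 24, 27, 24, 25, 23, 22, 22, 22, 20, 18, 18, 12, 16, 22, 21, 22, 22, 22, 24, 24, 24, 23, 17, 12, 14, 10, 10, 2, 10, 18, 12, 16, 22, 18, 20, 18, 20, 10, 11, 12, 9, 10]
yellow 0
top (((517.7874755859375, -104.44102478027344), (104.25944519042969, 102.27690887451172), 86.32290649414062), ((516.5186157226562, -104.7063980102539), (104.38880157470703, 107.94258880615234), 109.90277862548828), 43)
board ((530.7093505859375, -50.36549377441406), (320.1106872558594, 188.55824279785156), 77.64603424072266)
[11, 14, 22, 22, 22, 21, 20, 18, 22, 18, 10, 10, 10, 11, 11, 12, 12, 20, 21, 20, 21, 21, 24, 22, 20, 13, 12, 12, 12, 11, 12, 15, 22, 26, 24, 24, 24, 26, 26, 24, 16, 14, 14, 14, 14, 14, 17, 23, 25, 24, 25, 24, 24, 24, 24, 22, 11, 0, 0, 3, 20, 23, 24, 22, 22, 24, 22, 22, 20, 18, 12, 10, 9, 8, 11, 10, 15, 20, 20, 20, 22, 20, 20, 20, 13, 10, 10, 8, 12, 10]
yellow 47
```

View pics/o.png

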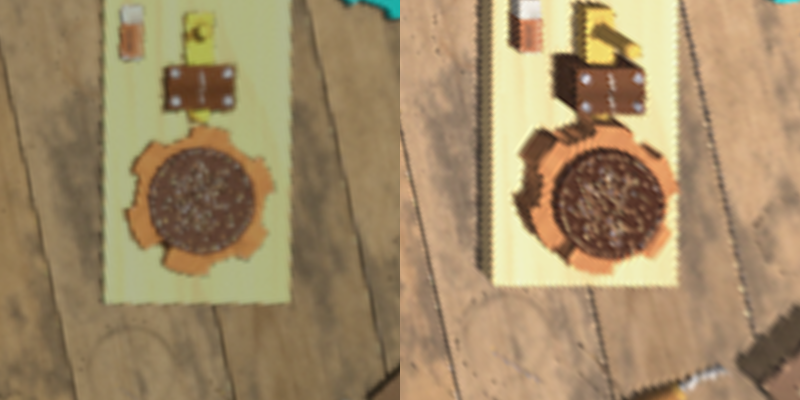

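Top orthophoto (left half): the notch is the dark cut at about (170,243), jig angle ≈230°. The scallops are at 50, 110, 170, 290 and 350°. The key is at the top, on the jig's +y axis. The block needs about 140° clockwise, so I'll use the 50° scallop, which sweeps from 50° to −90° clear of the guide.

```bash
cat > plan.py <<'E'
from h import *
from scipy.spatial.transform import Rotation as Rn
PIN=np.array([.519,-.1045]); YAW=-12.3
def polar(ang,r): a=np.radians(ang+YAW); return PIN+r*np.array([np.cos(a),np.sin(a)])
def plan(rows,base=None):
    o=bot.get_obs()
    p0,R0=(o['position'],Rn.from_euler('xyz',o['ee_rot'],degrees=True)) if base is None else (base[0],Rn.from_euler('xyz',base[1],degrees=True))
    for x,y,z,yaw in rows:
        Rd=Rn.from_euler('xyz',[180,0,yaw],degrees=True)
        print([x,y,z,yaw] if 0 else '', (R0.inv().apply(np.array([x,y,z])-p0)/.025).round(3).tolist(), ((R0.inv()*Rd).as_rotvec(degrees=True)/6).round(2).tolist())
E
python3 - <<'E'
from plan import *
a=polar(50,.084); print(a)
plan([(*a,.22,127.7),((a[0]+.25)/2,(a[1]-.573)/2,.23,75)])
# triangulate knob top & lino from both views: knob pixels
def tri(u1,v1,u2,v2):
    A=[];B=[]
    for n,u,v in(('top',u1,v1),('scene',u2,v2)):
        o=ray(n,u,v,1e-9); q=ray(n,u,v,.2); d=(q-o)/np.linalg.norm(q-o); M=np.eye(3)-np.outer(d,d); A.append(M);B.append(M@o)
    return np.linalg.solve(sum(A),sum(B))
print('knob top',tri(205+124/5,165+172/5,200+199/5,160+220/5).round(4),'lino',tri(205+370/5,165+215/5,200+447/5,160+158/5).round(4),'pred knob',polar(90,.172))
E
```

```text
[ 0.58546278 -0.05313173]
 [20.61, -13.665, 0.44] [-0.01, -0.01, -17.35]
 [10.3, -6.823, 0.032] [-0.01, -0.0, -8.57]
knob top [0.5544 0.0575 0.0651] lino [ 0.5187 -0.1055  0.0386] pred knob [0.55564123 0.06355184]
```

```bash
python3 -m jog '[{"grip":0,"travel":[10.3,-6.8,0],"rot":[0,0,-8.6]},{"grip":0,"travel":[10.3,-6.8,0],"rot":[0,0,-8.6]},{"grip":0,"travel":[10.3,-6.8,0],"rot":[0,0,-8.6]},{"grip":0,"travel":[10.3,-6.8,0],"rot":[0,0,-8.6]},{"grip":0,"travel":[10.3,-6.8,0],"rot":[0,0,-8.6]},{"grip":0,"travel":[10.3,-6.8,0],"rot":[0,0,-8.6]},{"grip":0,"travel":[10.3,-6.8,0],"rot":[0,0,-8.6]},{"grip":0,"travel":[10.3,-6.8,0],"rot":[0,0,-8.6]},{"grip":0,"travel":[10.3,-6.8,0],"rot":[0,0,-8.6]},{"grip":0,"travel":[10.3,-6.8,0],"rot":[0,0,-8.6]}]' 20; python3 - <<'E'
from plan import *
a=polar(50,.084); plan([(*a,.12,127.7)])
E
```

```text
clock: 0.93
position: [0.4184, -0.3133, 0.2312]
ee_rot: [-180.0, 0.0, 75.3]
wrist_force: [-0.6, -0.4, -0.5]
gripper_width: -0.0001
grip_force: 0.0
 [11.764, 3.816, 4.444] [-0.0, -0.0, -8.74]
```

```bash
python3 -m jog '[{"grip":0,"travel":[11.76,3.82,1],"rot":[0,0,-8.74]},{"grip":0,"travel":[11.76,3.82,1],"rot":[0,0,-8.74]},{"grip":0,"travel":[11.76,3.82,1],"rot":[0,0,-8.74]},{"grip":0,"travel":[11.76,3.82,1],"rot":[0,0,-8.74]},{"grip":0,"travel":[11.76,3.82,1],"rot":[0,0,-8.74]},{"grip":0,"travel":[11.76,3.82,1],"rot":[0,0,-8.74]},{"grip":0,"travel":[11.76,3.82,4.44],"rot":[0,0,-8.74]},{"grip":0,"travel":[11.76,3.82,4.44],"rot":[0,0,-8.74]},{"grip":0,"travel":[11.76,3.82,4.44],"rot":[0,0,-8.74]},{"grip":0,"travel":[11.76,3.82,4.44],"rot":[0,0,-8.74]}]'; python3 - <<'E'
from plan import *
p,d=snap('top','t1'); snap('scene','s1')
a=polar(50,.084); plan([(*a,.08,127.7),(*a,.026,127.7)])
s=cv2.imread('pics/s1.png');t=cv2.imread('pics/t1.png')
cv2.imwrite('pics/v1.png',np.hstack([cv2.resize(t[150:250,210:310],(400,400)),cv2.resize(s[110:230,220:340],(400,400))]))
E
```

```text
clock: 1.77
position: [0.5835, -0.0526, 0.1148]
ee_rot: [-179.7, -0.4, 127.7]
wrist_force: [-0.6, -0.4, -1.2]
gripper_width: -0.0002
grip_force: 0.0
 [0.069, 0.076, 1.582] [-0.02, -0.01, -0.03]
 [0.066, 0.08, 3.742] [-0.02, -0.01, -0.03]
```

View pics/v1.png

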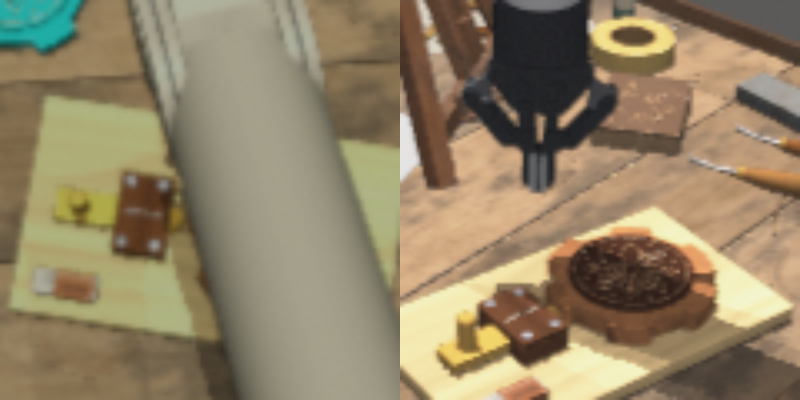

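Right half (scene view): the shut fingers at (537,170) hang above the rim on the jig's right side, clear of the block at (632,270). Descending now.

```bash
python3 -m jog '[{"grip":0,"travel":[0.0,0.0,0.6],"rot":[0,0,0]},{"grip":0,"travel":[0.0,0.0,1.2],"rot":[0,0,0]},{"grip":0,"travel":[0.0,0.0,1.8],"rot":[0,0,0]},{"grip":0,"travel":[0.0,0.0,2.4],"rot":[0,0,0]},{"grip":0,"travel":[0.0,0.0,2.4],"rot":[0,0,0]},{"grip":0,"travel":[0.0,0.0,2.4],"rot":[0,0,0]},{"grip":0,"travel":[0.0,0.0,2.4],"rot":[0,0,0]},{"grip":0,"travel":[0.0,0.0,2.4],"rot":[0,0,0]},{"grip":0,"travel":[0.0,0.0,2.4],"rot":[0,0,0]},{"grip":0,"travel":[0.0,0.0,2.4],"rot":[0,0,0]}]'; python3 - <<'E'
from plan import *
a=polar(50,.084); plan([(*a,.026,127.7)])
E
```

```text
clock: 2.7
position: [0.586, -0.0543, 0.0612]
ee_rot: [180.0, 0.1, 127.6]
wrist_force: [-0.6, 0.1, -0.5]
gripper_width: -0.0001
grip_force: 0.0
 [0.051, 0.009, 1.406] [0.01, 0.01, -0.01]
```

```bash
python3 -m jog '[{"grip":0,"travel":[0.05,0.0,0.2],"rot":[0,0,0]},{"grip":0,"travel":[0.05,0.0,0.4],"rot":[0,0,0]},{"grip":0,"travel":[0.05,0.0,0.6],"rot":[0,0,0]},{"grip":0,"travel":[0.05,0.0,0.8],"rot":[0,0,0]},{"grip":0,"travel":[0.05,0.0,1.0],"rot":[0,0,0]},{"grip":0,"travel":[0.05,0.0,1.15],"rot":[0,0,0]},{"grip":0,"travel":[0.05,0.0,1.25],"rot":[0,0,0]},{"grip":0,"travel":[0.05,0.0,1.35],"rot":[0,0,0]},{"grip":0,"travel":[0.05,0.0,1.4],"rot":[0,0,0]},{"grip":0,"travel":[0.05,0.0,1.4],"rot":[0,0,0]}]'; python3 - <<'E'
from plan import *
r=.0815
print('arc from 50');
for s in range(50,29,-2): plan([(*polar(s,r),.026,127.7-(50-s))])
E
```

```text
clock: 3.53
position: [0.5847, -0.0531, 0.0251]
ee_rot: [-180.0, -0.0, 127.6]
wrist_force: [0.0, 0.2, -0.3]
gripper_width: 0.0002
grip_force: 0.0
arc from 50
 [-0.02, -0.078, -0.037] [-0.0, -0.0, -0.01]
 [-0.133, -0.08, -0.037] [-0.0, -0.0, 0.32]
 [-0.247, -0.086, -0.037] [-0.0, -0.0, 0.66]
 [-0.36, -0.096, -0.037] [-0.0, -0.0, 0.99]
 [-0.473, -0.109, -0.037] [-0.0, -0.0, 1.32]
 [-0.586, -0.127, -0.037] [-0.0, -0.0, 1.66]
 [-0.697, -0.149, -0.037] [-0.0, -0.0, 1.99]
 [-0.808, -0.174, -0.037] [-0.0, -0.0, 2.32]
 [-0.918, -0.203, -0.037] [-0.0, -0.0, 2.66]
 [-1.027, -0.237, -0.037] [-0.0, -0.0, 2.99]
 [-1.135, -0.273, -0.037] [-0.0, -0.0, 3.32]
```

```bash
python3 -m jog '[{"grip":0,"travel":[-0.02,-0.08,0],"rot":[0,0,0]},{"grip":0,"travel":[-0.13,-0.08,0],"rot":[0,0,0.33]},{"grip":0,"travel":[-0.25,-0.086,0],"rot":[0,0,0.67]},{"grip":0,"travel":[-0.36,-0.096,0],"rot":[0,0,1]},{"grip":0,"travel":[-0.47,-0.11,0],"rot":[0,0,1.33]},{"grip":0,"travel":[-0.59,-0.127,0],"rot":[0,0,1.67]},{"grip":0,"travel":[-0.7,-0.15,0],"rot":[0,0,2]},{"grip":0,"travel":[-0.81,-0.174,0],"rot":[0,0,2.33]},{"grip":0,"travel":[-0.92,-0.203,0],"rot":[0,0,2.67]},{"grip":0,"travel":[-1.03,-0.237,0],"rot":[0,0,3]}]'; python3 - <<'E'
from plan import *
snap('scene','s2')
s=cv2.imread('pics/s2.png')
cv2.imwrite('pics/v2.png',cv2.resize(s[130:240,210:350],(770,600)))
E
```

```text
clock: 4.37
position: [0.5956, -0.0764, 0.0255]
ee_rot: [-180.0, -0.0, 109.6]
wrist_force: [-1.9, 1.7, 1.3]
gripper_width: -0.0002
grip_force: 1.2
```

View pics/v2.png

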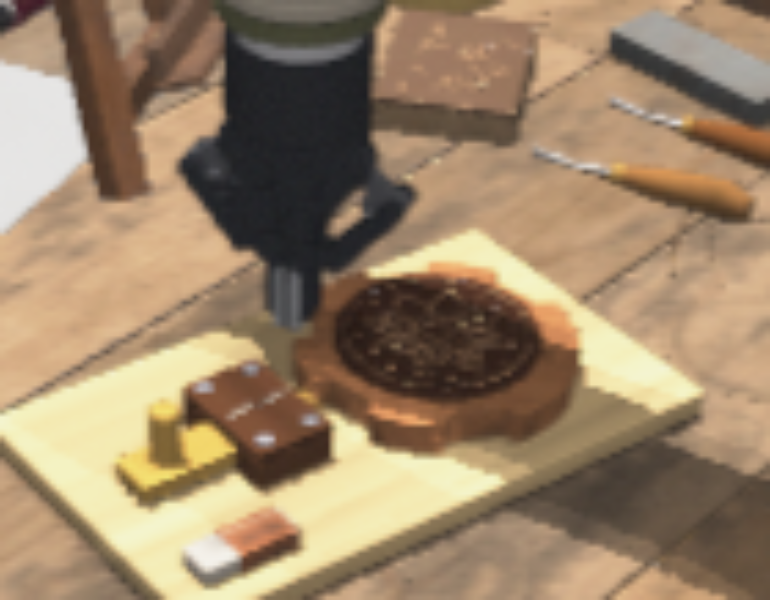

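The scene view shows the fingers at (290,300) in the scallop, with a contact force of about 2.5 N and the block turning. I'll continue the arc.

```bash
python3 -m jog '[{"grip":0,"travel":[-0.171,-0.004,0],"rot":[0,0,0.5]},{"grip":0,"travel":[-0.341,-0.018,0],"rot":[0,0,1]},{"grip":0,"travel":[-0.51,-0.04,0],"rot":[0,0,1.5]},{"grip":0,"travel":[-0.678,-0.071,0],"rot":[0,0,2]},{"grip":0,"travel":[-0.844,-0.111,0],"rot":[0,0,2.5]},{"grip":0,"travel":[-1.007,-0.16,0],"rot":[0,0,3]},{"grip":0,"travel":[-1.168,-0.217,0],"rot":[0,0,3.5]},{"grip":0,"travel":[-1.326,-0.282,0],"rot":[0,0,4]},{"grip":0,"travel":[-1.48,-0.355,0],"rot":[0,0,4.5]},{"grip":0,"travel":[-1.63,-0.437,0],"rot":[0,0,5]}]'; python3 - <<'E'
from plan import *
plan([(*polar(2,.0815),.026,79.7)])
E
```

```text
clock: 5.25
position: [0.5993, -0.1185, 0.0255]
ee_rot: [180.0, -0.1, 79.6]
wrist_force: [-0.5, 2.1, -0.0]
gripper_width: 0.0004
grip_force: 1.1
 [-0.024, -0.001, -0.02] [0.0, -0.01, -0.02]
```

```bash
python3 -m jog '[{"grip":0,"travel":[-0.171,-0.004,0],"rot":[0,0,0.5]},{"grip":0,"travel":[-0.341,-0.018,0],"rot":[0,0,1]},{"grip":0,"travel":[-0.51,-0.04,0],"rot":[0,0,1.5]},{"grip":0,"travel":[-0.678,-0.071,0],"rot":[0,0,2]},{"grip":0,"travel":[-0.844,-0.111,0],"rot":[0,0,2.5]},{"grip":0,"travel":[-1.007,-0.16,0],"rot":[0,0,3]},{"grip":0,"travel":[-1.168,-0.217,0],"rot":[0,0,3.5]},{"grip":0,"travel":[-1.326,-0.282,0],"rot":[0,0,4]},{"grip":0,"travel":[-1.48,-0.355,0],"rot":[0,0,4.5]},{"grip":0,"travel":[-1.63,-0.437,0],"rot":[0,0,5]}]'; python3 -m jog '[{"grip":0,"travel":[-0.171,-0.004,0],"rot":[0,0,0.5]},{"grip":0,"travel":[-0.341,-0.018,0],"rot":[0,0,1]},{"grip":0,"travel":[-0.51,-0.04,0],"rot":[0,0,1.5]},{"grip":0,"travel":[-0.678,-0.071,0],"rot":[0,0,2]},{"grip":0,"travel":[-0.844,-0.111,0],"rot":[0,0,2.5]},{"grip":0,"travel":[-1.007,-0.16,0],"rot":[0,0,3]},{"grip":0,"travel":[-1.168,-0.217,0],"rot":[0,0,3.5]},{"grip":0,"travel":[-1.326,-0.282,0],"rot":[0,0,4]},{"grip":0,"travel":[-1.48,-0.355,0],"rot":[0,0,4.5]},{"grip":0,"travel":[-1.63,-0.437,0],"rot":[0,0,5]}]'; python3 - <<'E'
from plan import *
plan([(*polar(-58,.0815),.026,19.7)])
E
```

```text
clock: 6.08
position: [0.5816, -0.1566, 0.0257]
ee_rot: [180.0, -0.1, 49.6]
wrist_force: [2.4, 2.8, 0.5]
gripper_width: -0.0002
grip_force: 1.1
clock: 6.92
position: [0.5472, -0.1809, 0.0259]
ee_rot: [180.0, -0.1, 19.6]
wrist_force: [2.0, 1.2, 0.6]
gripper_width: -0.0002
grip_force: 1.1
 [-0.03, 0.004, -0.005] [0.0, -0.02, -0.02]
```

```bash
python3 -m jog '[{"grip":0,"travel":[-0.171,-0.004,0],"rot":[0,0,0.5]},{"grip":0,"travel":[-0.341,-0.018,0],"rot":[0,0,1]},{"grip":0,"travel":[-0.51,-0.04,0],"rot":[0,0,1.5]},{"grip":0,"travel":[-0.678,-0.071,0],"rot":[0,0,2]},{"grip":0,"travel":[-0.844,-0.111,0],"rot":[0,0,2.5]},{"grip":0,"travel":[-1.007,-0.16,0],"rot":[0,0,3]},{"grip":0,"travel":[-1.168,-0.217,0],"rot":[0,0,3.5]},{"grip":0,"travel":[-1.326,-0.282,0],"rot":[0,0,4]},{"grip":0,"travel":[-1.38,-0.307,0],"rot":[0,0,4.17]},{"grip":0,"travel":[-1.43,-0.33,0],"rot":[0,0,4.33]}]'; python3 - <<'E'
from meas import *
p,d=snap('top','t3');q,_=snap('scene','s3')
C=(.519,-.1045)
o=np.hstack([ortho('top',p,C,-12.3,.036,.1,.0005),ortho('scene',q,C,-12.3,.036,.1,.0005)])
cv2.imwrite('pics/v3.png',o[:,:,::-1])
E
```

```text
clock: 7.75
position: [0.5108, -0.1855, 0.0259]
ee_rot: [180.0, -0.1, -6.3]
wrist_force: [3.4, 1.1, 1.2]
gripper_width: -0.0003
grip_force: 1.3
```

View pics/v3.png

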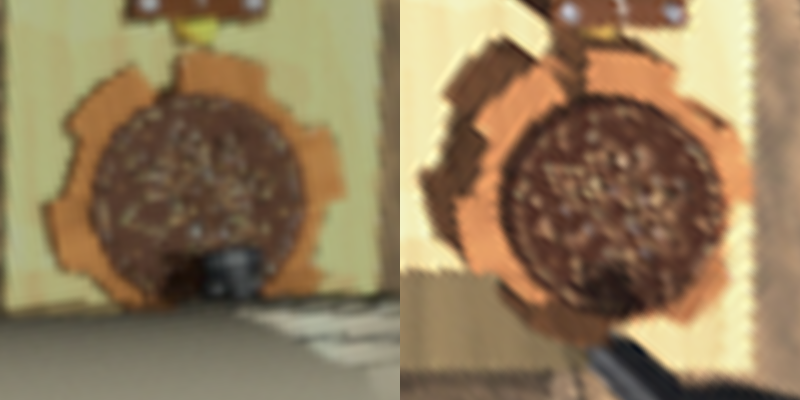

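Top orthophoto (left): the notch is at (163,85), about 108° about the centre (200,200), and the key tip is at (196,35). About 17° remains. The arm leaves the notch visible, so I can measure it with the fingers in place.

```bash
cat > ang.py <<'E'
from meas import *
def notch(p,C=(.5185,-.1045),yaw=-12.3,lo=75,hi=130):
    o=ortho('top',p,C,yaw,.036,.1,.0005); h=cv2.cvtColor(o,cv2.COLOR_RGB2HSV); m=cv2.inRange(h,(4,120,90),(17,255,255))
    P=cv2.warpPolar(m,(200,1440),(200,200),200,cv2.WARP_POLAR_LINEAR)
    out=[]
    for r in(61,63,65,67,69,71):
        row=P[:,r*2]>127; a=-np.arange(1440)/4.%360; s=(a>lo)&(a<hi)&~row; 
        b=np.sort(a[s]); 
        # largest run
        g=np.split(b,np.nonzero(np.diff(b)>.6)[0]+1); g=max(g,key=len); out.append((r,round((g[0]+g[-1])/2,1),round(g[-1]-g[0],1)))
    return out
def keyline(p,C=(.5185,-.1045),yaw=-12.3):
    o=ortho('top',p,C,yaw,.032,.2,.0005); h=cv2.cvtColor(o,cv2.COLOR_RGB2HSV); m=cv2.inRange(h,(23,150,100),(33,255,255))
    v,u=np.nonzero(m[:,340:460]); y=(400-v)/2; x=(u+340-400)/2
    return [(k,round(float(np.median(x[(y>=k)&(y<k+6)])),1),int(((y>=k)&(y<k+6)).sum())) for k in range(66,200,6) if ((y>=k)&(y<k+6)).sum()>20]
E
python3 - <<'E'
from ang import *
p=cv2.imread('pics/t3.png')[:,:,::-1].copy(); print(notch(p)); print(keyline(p))
p0=cv2.imread('pics/top0.png')[:,:,::-1].copy(); print(notch(p0,lo=210,hi=255)); print(keyline(p0)); print(cv2.minAreaRect)
E
```

```text
[(61, np.float64(107.8), np.float64(12.0)), (63, np.float64(107.4), np.float64(13.2)), (65, np.float64(107.9), np.float64(13.8)), (67, np.float64(107.8), np.float64(14.0)), (69, np.float64(107.8), np.float64(16.5)), (71, np.float64(107.4), np.float64(17.2))]
[(78, -3.5, 86), (84, -6.5, 176), (90, 0.2, 76), (132, -4.0, 144), (156, -4.0, 248), (162, 0.5, 255), (168, -3.5, 230), (174, 0.5, 351), (180, -0.5, 110)]
[(61, np.float64(229.2), np.float64(10.5)), (63, np.float64(229.2), np.float64(13.0)), (65, np.float64(229.1), np.float64(14.8)), (67, np.float64(229.2), np.float64(15.5)), (69, np.float64(229.1), np.float64(16.2)), (71, np.float64(229.6), np.float64(17.2))]
[(78, -3.0, 87), (84, -6.5, 185), (90, 1.5, 92), (132, -5.0, 150), (156, -3.0, 261), (162, 0.5, 234), (168, -3.5, 218), (174, 0.5, 324), (180, -0.5, 98)]
<built-in function minAreaRect>
```

```bash
python3 -m jog '[{"grip":0,"travel":[-0.085,-0.001,0],"rot":[0,0,0.25]},{"grip":0,"travel":[-0.171,-0.004,0],"rot":[0,0,0.5]},{"grip":0,"travel":[-0.256,-0.01,0],"rot":[0,0,0.75]},{"grip":0,"travel":[-0.341,-0.018,0],"rot":[0,0,1]},{"grip":0,"travel":[-0.425,-0.028,0],"rot":[0,0,1.25]},{"grip":0,"travel":[-0.51,-0.04,0],"rot":[0,0,1.5]},{"grip":0,"travel":[-0.594,-0.055,0],"rot":[0,0,1.75]},{"grip":0,"travel":[-0.678,-0.071,0],"rot":[0,0,2]},{"grip":0,"travel":[-0.761,-0.09,0],"rot":[0,0,2.25]},{"grip":0,"travel":[-0.844,-0.111,0],"rot":[0,0,2.5]}]'; python3 - <<'E'
from ang import *
p,d=snap('top','t4');q,_=snap('scene','s4'); print([float(x[1]) for x in notch(p,lo=70)])
C=(.5185,-.1045)
o=ortho('top',p,C,-12.3,.034,.1,.0005)[0:160,100:300]; print(keyline(p))
cv2.imwrite('pics/v4.png',cv2.resize(o,None,fx=3,fy=3)[:,:,::-1])
for n,im in(('top',p),('scene',q)):
    oo=ortho(n,im,C,-12.3,.042,.2,.0005);h=cv2.cvtColor(oo,cv2.COLOR_RGB2HSV);m=cv2.inRange(h,(0,60,30),(14,200,130))
    m[:124]=0;m[225:]=0;m[:,:300]=0;m[:,500:]=0
    k,l,s,c=cv2.connectedComponentsWithStats(cv2.morphologyEx(m,cv2.MORPH_OPEN,np.ones((5,5))));i=1+np.argmax(s[1:,4]);print(n,'guide',s[i]/2-[200,200,0,0,0],c[i]/2-200)
E
```

```text
clock: 8.68
position: [0.4892, -0.1804, 0.0253]
ee_rot: [180.0, -0.0, -21.5]
wrist_force: [3.4, -0.4, 2.8]
gripper_width: -0.0
grip_force: 1.6
[92.0, 92.2, 92.0, 92.1, 92.5, 92.0]
[(78, -3.8, 70), (84, -6.5, 183), (90, 1.0, 89), (132, -3.0, 149), (156, -3.5, 249), (162, 1.0, 267), (168, -3.5, 226), (174, 0.5, 340), (180, 0.5, 63)]
top guide [ -35.  -133.    64.5   41.  4412.5] [  -2.97909348 -112.87898017]
scene guide [ -50.  -138.    85.5   50.5 4311. ] [ -12.78003943 -114.76919508]
```

View pics/v4.png

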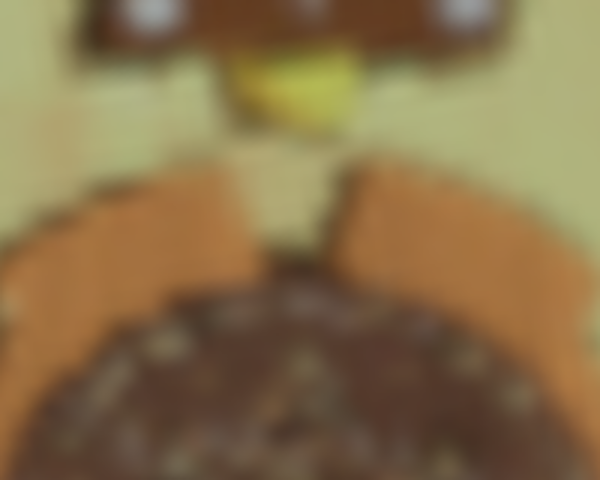

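The notch at (291,180) lines up with the key nose at about (297,90), within 1–1.5 mm. Backing the fingers out and lifting.

```bash
python3 -m jog '[{"grip":0,"travel":[0.15,0,0],"rot":[0,0,0]},{"grip":0,"travel":[0.15,0.3,0],"rot":[0,0,0]},{"grip":0,"travel":[0.15,0.7,0],"rot":[0,0,0]},{"grip":0,"travel":[0.15,1,0],"rot":[0,0,0]},{"grip":0,"travel":[0.15,1,-1],"rot":[0,0,0]},{"grip":0,"travel":[0.15,1,-2.2],"rot":[0,0,0]},{"grip":0,"travel":[0.15,1,-3.4],"rot":[0,0,0]},{"grip":0,"travel":[0.15,1,-4.6],"rot":[0,0,0]},{"grip":0,"travel":[0.15,1,-4.6],"rot":[0,0,0]},{"grip":0,"travel":[0.15,1,-4.6],"rot":[0,0,0]}]'; python3 - <<'E'
from plan import *
from ang import *
p,d=snap('top','t5'); print([float(x[1]) for x in notch(p,lo=70)])
k=polar(90,.210); print(k); plan([(*k,.14,-12.3),(*k,.14,77.7)])
E
```

```text
clock: 9.62
position: [0.4841, -0.2064, 0.1418]
ee_rot: [180.0, -0.2, -21.4]
wrist_force: [-0.0, 0.3, -0.9]
gripper_width: 0.0001
grip_force: 0.0
[91.8, 92.0, 91.8, 91.5, 91.6, 91.6]
[0.56373638 0.10067957]
 [-1.477, -12.592, 0.007] [0.0, -0.0, -1.52]
 [-1.477, -12.592, 0.007] [0.0, 0.0, -16.52]
```

```bash
python3 -m jog '[{"grip":0,"travel":[-1.48,-12.6,0],"rot":[0,0,-1.52]},{"grip":0,"travel":[-1.48,-12.6,0],"rot":[0,0,-1.52]},{"grip":0,"travel":[-1.48,-12.6,0],"rot":[0,0,-1.52]},{"grip":0,"travel":[-1.48,-12.6,0],"rot":[0,0,-1.52]},{"grip":0,"travel":[-1.48,-12.6,0],"rot":[0,0,-1.52]},{"grip":0,"travel":[-1.48,-12.6,0],"rot":[0,0,-1.52]},{"grip":0,"travel":[-1.48,-12.6,0],"rot":[0,0,-1.52]},{"grip":0,"travel":[-1.48,-12.6,0],"rot":[0,0,-1.52]},{"grip":0,"travel":[-1.48,-12.6,0],"rot":[0,0,-1.52]},{"grip":0,"travel":[-1.48,-12.6,0],"rot":[0,0,-1.52]}]';python3 -m jog '[{"grip":0,"travel":[0,0,0],"rot":[0,0,0]},{"grip":0,"travel":[0,0,0.6],"rot":[0,0,0]},{"grip":0,"travel":[0,0,1.2],"rot":[0,0,0]},{"grip":0,"travel":[0,0,1.8],"rot":[0,0,0]},{"grip":0,"travel":[0,0,2.4],"rot":[0,0,0]},{"grip":0,"travel":[0,0,3],"rot":[0,0,0]},{"grip":0,"travel":[0,0,3.4],"rot":[0,0,0]},{"grip":0,"travel":[0,0,3.7],"rot":[0,0,0]},{"grip":0,"travel":[0,0,3.7],"rot":[0,0,0]},{"grip":0,"travel":[0,0,3.7],"rot":[0,0,0]}]'; python3 - <<'E'
from plan import *
plan([(*polar(90,y),.047,-12.3) for y in(.21,.19,.18)])
p,d=snap('scene','s6')
cv2.imwrite('pics/v6.png',cv2.resize(p[130:240,190:330,::-1],(770,600)))
E
```

```text
clock: 10.5
position: [0.563, 0.103, 0.1383]
ee_rot: [180.0, 0.2, -12.1]
wrist_force: [-1.1, -0.5, -0.9]
gripper_width: 0.0001
grip_force: 0.0
clock: 11.33
position: [0.564, 0.1012, 0.0478]
ee_rot: [180.0, 0.0, -12.3]
wrist_force: [-0.1, -0.6, 0.2]
gripper_width: -0.0003
grip_force: 0.0
 [-0.004, 0.022, 0.034] [0.0, 0.0, 0.0]
 [-0.004, 0.822, 0.034] [0.0, 0.0, 0.0]
 [-0.005, 1.222, 0.034] [0.0, 0.0, 0.0]
```

View pics/v6.png

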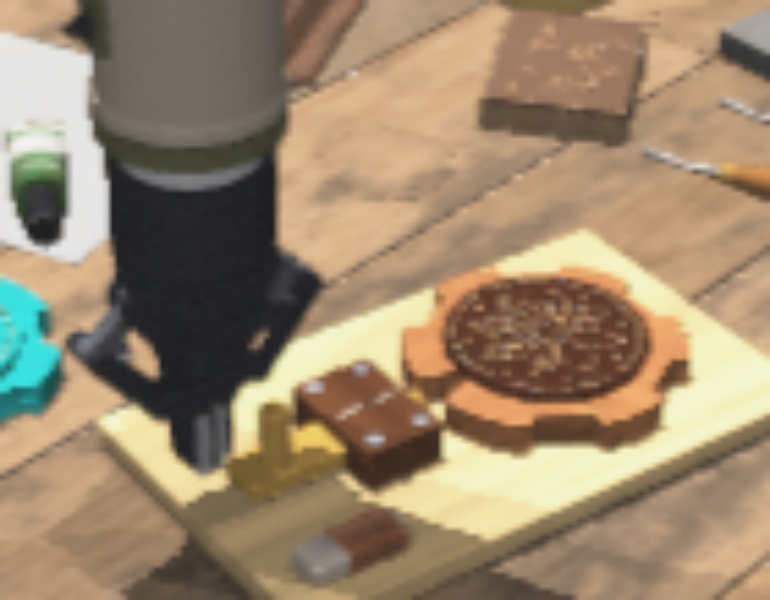

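The scene view shows the fingers at (205,435) behind the knob at (275,430), with the notch at (430,385) facing the key. I'll push in small steps.

```bash
python3 -m jog '[{"grip":0,"travel":[0,0.06,0],"rot":[0,0,0]},{"grip":0,"travel":[0,0.12,0],"rot":[0,0,0]},{"grip":0,"travel":[0,0.18,0],"rot":[0,0,0]},{"grip":0,"travel":[0,0.24,0],"rot":[0,0,0]},{"grip":0,"travel":[0,0.3,0],"rot":[0,0,0]},{"grip":0,"travel":[0,0.36,0],"rot":[0,0,0]},{"grip":0,"travel":[0,0.42,0],"rot":[0,0,0]},{"grip":0,"travel":[0,0.48,0],"rot":[0,0,0]},{"grip":0,"travel":[0,0.54,0],"rot":[0,0,0]},{"grip":0,"travel":[0,0.6,0],"rot":[0,0,0]}]';python3 -m jog '[{"grip":0,"travel":[0,0.04,0],"rot":[0,0,0]},{"grip":0,"travel":[0,0.08,0],"rot":[0,0,0]},{"grip":0,"travel":[0,0.12,0],"rot":[0,0,0]},{"grip":0,"travel":[0,0.16,0],"rot":[0,0,0]},{"grip":0,"travel":[0,0.2,0],"rot":[0,0,0]},{"grip":0,"travel":[0,0.24,0],"rot":[0,0,0]},{"grip":0,"travel":[0,0.28,0],"rot":[0,0,0]},{"grip":0,"travel":[0,0.32,0],"rot":[0,0,0]},{"grip":0,"travel":[0,0.36,0],"rot":[0,0,0]},{"grip":0,"travel":[0,0.4,0],"rot":[0,0,0]}]'
```

```text
clock: 12.22
position: [0.5607, 0.087, 0.0478]
ee_rot: [180.0, 0.0, -12.2]
wrist_force: [-0.7, 0.9, 0.8]
gripper_width: -0.0001
grip_force: 0.0
clock: 13.05
position: [0.5587, 0.0776, 0.0479]
ee_rot: [-180.0, -0.0, -12.2]
wrist_force: [1.2, 1.8, -1.1]
gripper_width: 0.0003
grip_force: 1.1
```

```bash
python3 -m jog '[{"grip":0,"travel":[0,0.03,0],"rot":[0,0,0]},{"grip":0,"travel":[0,0.06,0],"rot":[0,0,0]},{"grip":0,"travel":[0,0.09,0],"rot":[0,0,0]},{"grip":0,"travel":[0,0.12,0],"rot":[0,0,0]},{"grip":0,"travel":[0,0.15,0],"rot":[0,0,0]},{"grip":0,"travel":[0,0.18,0],"rot":[0,0,0]},{"grip":0,"travel":[0,0.21,0],"rot":[0,0,0]},{"grip":0,"travel":[0,0.24,0],"rot":[0,0,0]},{"grip":0,"travel":[0,0.27,0],"rot":[0,0,0]},{"grip":0,"travel":[0,0.28,0],"rot":[0,0,0]}]'; python3 - <<'E'
from ang import *
p,d=snap('top','t7');q,_=snap('scene','s7')
o=bot.get_obs();print(o['position'].round(4) if hasattr(o['position'],'round') else o['position'],o['wrist_force'])
C=(.5185,-.1045)
a=ortho('top',p,C,-12.3,.034,.1,.0005)[0:130,130:270];b=ortho('scene',q,C,-12.3,.034,.1,.0005)[0:130,130:270]
cv2.imwrite('pics/v7.png',cv2.resize(np.hstack([a,b]),None,fx=2.8,fy=2.8)[:,:,::-1])
E
```

```text
clock: 13.88
position: [0.5571, 0.0704, 0.0478]
ee_rot: [180.0, -0.0, -12.2]
wrist_force: [0.2, 2.0, -0.3]
gripper_width: 0.0001
grip_force: 1.0
[0.5571 0.0704 0.0478] [ 0.02812698  2.32946288 -0.31496924]
```

View pics/v7.png

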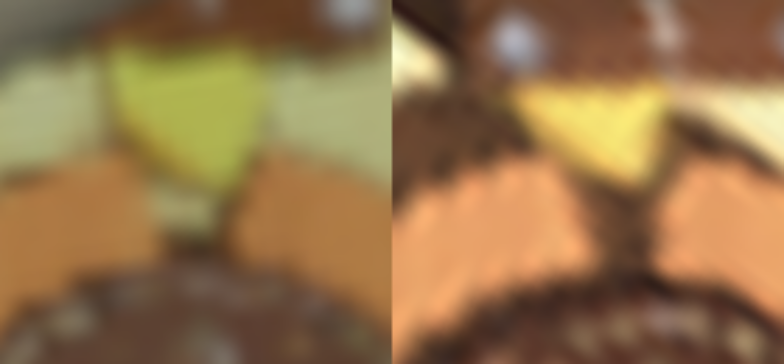

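Both halves show the key nose (at (190,180) and (630,180)) entering the notch mouth. I'll continue gently.

```bash
python3 -m jog '[{"grip":0,"travel":[0,0.02,0],"rot":[0,0,0]},{"grip":0,"travel":[0,0.04,0],"rot":[0,0,0]},{"grip":0,"travel":[0,0.06,0],"rot":[0,0,0]},{"grip":0,"travel":[0,0.08,0],"rot":[0,0,0]},{"grip":0,"travel":[0,0.1,0],"rot":[0,0,0]},{"grip":0,"travel":[0,0.12,0],"rot":[0,0,0]},{"grip":0,"travel":[0,0.14,0],"rot":[0,0,0]},{"grip":0,"travel":[0,0.15,0],"rot":[0,0,0]},{"grip":0,"travel":[0,0.16,0],"rot":[0,0,0]},{"grip":0,"travel":[0,0.16,0],"rot":[0,0,0]}]'
```

```text
clock: 14.82
position: [0.5563, 0.0668, 0.0478]
ee_rot: [-180.0, -0.0, -12.2]
wrist_force: [0.1, 3.4, -0.8]
gripper_width: -0.0
grip_force: 1.5
```

```bash
python3 -m jog '[{"grip":0,"travel":[0,0.01,0],"rot":[0,0,0]},{"grip":0,"travel":[0,0.02,0],"rot":[0,0,0]},{"grip":0,"travel":[0,0.03,0],"rot":[0,0,0]},{"grip":0,"travel":[0,0.04,0],"rot":[0,0,0]},{"grip":0,"travel":[0,0.04,0],"rot":[0,0,0]},{"grip":0,"travel":[0,0.04,0],"rot":[0,0,0]},{"grip":0,"travel":[0,0.04,0],"rot":[0,0,0]},{"grip":0,"travel":[0,0.04,0],"rot":[0,0,0]},{"grip":0,"travel":[0,0.04,0],"rot":[0,0,0]},{"grip":0,"travel":[0,0.04,0],"rot":[0,0,0]}]';python3 -m jog '[{"grip":0,"travel":[0,0.01,0],"rot":[0,0,0]},{"grip":0,"travel":[0,0.02,0],"rot":[0,0,0]},{"grip":0,"travel":[0,0.03,0],"rot":[0,0,0]},{"grip":0,"travel":[0,0.03,0],"rot":[0,0,0]},{"grip":0,"travel":[0,0.03,0],"rot":[0,0,0]},{"grip":0,"travel":[0,0.03,0],"rot":[0,0,0]},{"grip":0,"travel":[0,0.03,0],"rot":[0,0,0]},{"grip":0,"travel":[0,0.03,0],"rot":[0,0,0]},{"grip":0,"travel":[0,0.03,0],"rot":[0,0,0]},{"grip":0,"travel":[0,0.03,0],"rot":[0,0,0]}]'
```

```text
clock: 15.65
position: [0.5561, 0.0658, 0.0478]
ee_rot: [-180.0, -0.0, -12.2]
wrist_force: [0.9, 5.4, -0.8]
gripper_width: 0.0
grip_force: 2.4
clock: 16.48
position: [0.556, 0.0652, 0.0478]
ee_rot: [-180.0, -0.0, -12.2]
wrist_force: [0.7, 5.3, -0.9]
gripper_width: -0.0003
grip_force: 2.6
```

```bash
R='';python3 -m jog '[{"grip":0,"travel":[0,0.01,0],"rot":[0,0,0]},{"grip":0,"travel":[0,0.02,0],"rot":[0,0,0]},{"grip":0,"travel":[0,0.03,0],"rot":[0,0,0]},{"grip":0,"travel":[0,0.03,0],"rot":[0,0,0]},{"grip":0,"travel":[0,0.03,0],"rot":[0,0,0]},{"grip":0,"travel":[0,0.03,0],"rot":[0,0,0]},{"grip":0,"travel":[0,0.03,0],"rot":[0,0,0]},{"grip":0,"travel":[0,0.03,0],"rot":[0,0,0]},{"grip":0,"travel":[0,0.03,0],"rot":[0,0,0]},{"grip":0,"travel":[0,0.03,0],"rot":[0,0,0]}]' | grep -E 'pos|wrist';python3 -m jog '[{"grip":0,"travel":[0,0.01,0],"rot":[0,0,0]},{"grip":0,"travel":[0,0.02,0],"rot":[0,0,0]},{"grip":0,"travel":[0,0.03,0],"rot":[0,0,0]},{"grip":0,"travel":[0,0.03,0],"rot":[0,0,0]},{"grip":0,"travel":[0,0.03,0],"rot":[0,0,0]},{"grip":0,"travel":[0,0.03,0],"rot":[0,0,0]},{"grip":0,"travel":[0,0.03,0],"rot":[0,0,0]},{"grip":0,"travel":[0,0.03,0],"rot":[0,0,0]},{"grip":0,"travel":[0,0.03,0],"rot":[0,0,0]},{"grip":0,"travel":[0,0.03,0],"rot":[0,0,0]}]'
```

```text
position: [0.5559, 0.0649, 0.0479]
wrist_force: [1.5, 6.0, -0.3]
clock: 18.15
position: [0.5559, 0.0648, 0.0479]
ee_rot: [-179.9, -0.0, -12.2]
wrist_force: [1.5, 8.3, -1.0]
gripper_width: 0.0002
grip_force: 4.2
```

```bash
python3 -m jog '[{"grip":0,"travel":[0,0.01,0],"rot":[0,0,0]},{"grip":0,"travel":[0,0.02,0],"rot":[0,0,0]},{"grip":0,"travel":[0,0.03,0],"rot":[0,0,0]},{"grip":0,"travel":[0,0.04,0],"rot":[0,0,0]},{"grip":0,"travel":[0,0.05,0],"rot":[0,0,0]},{"grip":0,"travel":[0,0.06,0],"rot":[0,0,0]},{"grip":0,"travel":[0,0.06,0],"rot":[0,0,0]},{"grip":0,"travel":[0,0.06,0],"rot":[0,0,0]},{"grip":0,"travel":[0,0.06,0],"rot":[0,0,0]},{"grip":0,"travel":[0,0.06,0],"rot":[0,0,0]}]'; python3 - <<'E'
from ang import *
p,d=snap('top','t8');q,_=snap('scene','s8'); print([float(x[1]) for x in notch(p,lo=70)])
C=(.5185,-.1045)
a=ortho('top',p,C,-12.3,.034,.1,.0005)[0:130,130:270];b=ortho('scene',q,C,-12.3,.034,.1,.0005)[0:130,130:270]
cv2.imwrite('pics/v8.png',cv2.resize(np.hstack([a,b]),None,fx=2.8,fy=2.8)[:,:,::-1])
E
```

```text
clock: 18.98
position: [0.5558, 0.0645, 0.048]
ee_rot: [-179.8, -0.0, -12.1]
wrist_force: [4.1, 11.8, -1.9]
gripper_width: 0.0002
grip_force: 6.0
[90.9, 90.0, 89.5, 90.0, 90.0, 90.2]
```

View pics/v8.png

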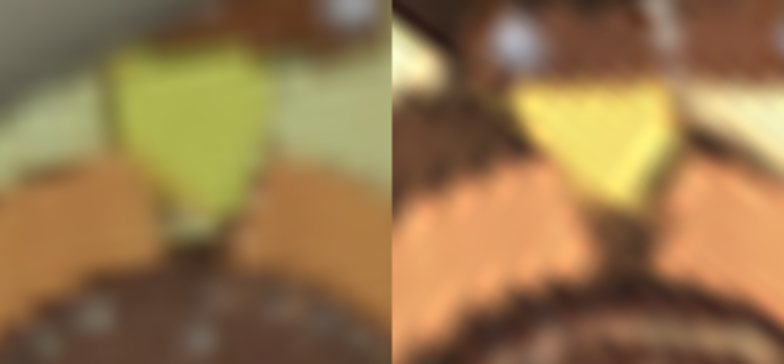

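Both views show the nose seated between the notch flanks (tip at about (205,215) and (625,205)), with the notch drawn to 90°. The force is 12.5 N, so I'll raise it to about 20 N and hold.

```bash
python3 -m jog '[{"grip":0,"travel":[0,0.02,0],"rot":[0,0,0]},{"grip":0,"travel":[0,0.04,0],"rot":[0,0,0]},{"grip":0,"travel":[0,0.06,0],"rot":[0,0,0]},{"grip":0,"travel":[0,0.08,0],"rot":[0,0,0]},{"grip":0,"travel":[0,0.09,0],"rot":[0,0,0]},{"grip":0,"travel":[0,0.09,0],"rot":[0,0,0]},{"grip":0,"travel":[0,0.09,0],"rot":[0,0,0]},{"grip":0,"travel":[0,0.09,0],"rot":[0,0,0]},{"grip":0,"travel":[0,0.09,0],"rot":[0,0,0]},{"grip":0,"travel":[0,0.09,0],"rot":[0,0,0]}]'
```

```text
clock: 19.92
position: [0.5557, 0.0641, 0.0481]
ee_rot: [-179.7, -0.1, -12.0]
wrist_force: [5.1, 16.9, -4.2]
gripper_width: 0.0002
grip_force: 8.8
```

```bash
python3 -m jog '[{"grip":0,"travel":[0,0.02,0],"rot":[0,0,0]},{"grip":0,"travel":[0,0.04,0],"rot":[0,0,0]},{"grip":0,"travel":[0,0.04,0],"rot":[0,0,0]},{"grip":0,"travel":[0,0.04,0],"rot":[0,0,0]},{"grip":0,"travel":[0,0.04,0],"rot":[0,0,0]},{"grip":0,"travel":[0,0.04,0],"rot":[0,0,0]},{"grip":0,"travel":[0,0.04,0],"rot":[0,0,0]},{"grip":0,"travel":[0,0.04,0],"rot":[0,0,0]},{"grip":0,"travel":[0,0.04,0],"rot":[0,0,0]},{"grip":0,"travel":[0,0.04,0],"rot":[0,0,0]}]'
```

```text
clock: 20.75
position: [0.5556, 0.0639, 0.0481]
ee_rot: [-179.7, -0.1, -12.0]
wrist_force: [5.9, 20.4, -5.8]
gripper_width: 0.0
grip_force: 10.1
```

```bash
python3 -m jog '[{"grip":0,"travel":[0,0,0],"rot":[0,0,0]},{"grip":0,"travel":[0,0,0],"rot":[0,0,0]},{"grip":0,"travel":[0,-0.1,0],"rot":[0,0,0]},{"grip":0,"travel":[0,-0.2,0],"rot":[0,0,0]},{"grip":0,"travel":[0,-0.4,0],"rot":[0,0,0]},{"grip":0,"travel":[0,-0.8,0],"rot":[0,0,0]},{"grip":0,"travel":[0,-1.2,0],"rot":[0,0,0]},{"grip":0,"travel":[0,-1.2,-1],"rot":[0,0,0]},{"grip":0,"travel":[0,-1.2,-2.2],"rot":[0,0,0]},{"grip":0,"travel":[0,-1.2,-3.4],"rot":[0,0,0]}]';python3 -m jog '[{"grip":0,"travel":[0,-1,-1],"rot":[0,0,0]},{"grip":0,"travel":[0,-2,-1],"rot":[0,0,0]},{"grip":0,"travel":[0,-2,-1],"rot":[0,0,0]},{"grip":0,"travel":[0,-2,-1],"rot":[0,0,0]},{"grip":0,"travel":[0,-2,-1],"rot":[0,0,0]},{"grip":0,"travel":[0,-2,-1],"rot":[0,0,0]},{"grip":0,"travel":[0,-2,-1],"rot":[0,0,0]},{"grip":0,"travel":[0,-2,-1],"rot":[0,0,0]},{"grip":0,"travel":[0,-2,-1],"rot":[0,0,0]},{"grip":0,"travel":[0,-2,-1],"rot":[0,0,0]}]'; python3 - <<'E'
from ang import *
p,d=snap('top','t9'); print([float(x[1]) for x in notch(p,lo=70)])
q=cv2.imread('pics/t8.png')[:,:,::-1].copy()
C=(.5185,-.1045)
f=lambda im:cv2.inRange(cv2.cvtColor(ortho('top',im,C,-12.3,.032,.1,.0005),cv2.COLOR_RGB2HSV),(23,150,100),(33,255,255))
for im in(q,p): m=f(im); v,u=np.nonzero(m[:,150:250]); print('tip y',(200-v.max())/2,len(v))
print(bot.get_obs()['wrist_force'])
E
```

```text
clock: 21.58
position: [0.5604, 0.0886, 0.1333]
ee_rot: [179.9, 0.1, -12.2]
wrist_force: [0.8, 0.2, -0.1]
gripper_width: -0.0002
grip_force: 0.0
clock: 22.42
position: [0.5715, 0.1367, 0.1577]
ee_rot: [180.0, 0.0, -12.3]
wrist_force: [-0.4, 0.8, 1.0]
gripper_width: -0.0004
grip_force: 0.0
[90.5, 89.8, 90.0, 90.0, 90.0, 90.4]
tip y 65.0 266
tip y 64.5 325
[-0.67500881 -0.53328503  0.23574466]
```

```bash
python3 -c "
from bench import bot
print(bot.sign_off())"
```

```text
the job is handed in; nothing more can be done
None
```

The block is turned until its notch faces the key, and the key is wedged in the notch after a press of about 20 N for roughly a second; the robot is clear and the job was handed in at about 22 s.

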